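# Set a screw stage to a mark with the backlash taken out

## Task

The pointer of the small screw stage stands to the left of its red mark. Turn the slanted black knob anticlockwise to wind the carriage back until its pointer is at least 6 mm past the mark on the right, then come back turning the knob clockwise only and stop with the pointer in line with the mark, so that the worn screw's free play is taken up on the clockwise side (if you run past, back off to the right and come up again). Move the carriage only by its knob, let go of the knob, and leave the other things where they stand.

Things in the scene. Friction and masses are not known exactly. Their poses are not given: they have to be found in the camera images.
- knob_grip (a point): centre of the stage's black ribbed round knob, diameter 36 mm, 34 mm long (17 mm each way), above a 40 mm collar and a gear head whose 70 mm wide face is 33 mm below this point along the axis. z axis = knob axis, pointing out of it, 35 degrees from vertical, leaning to the stage's right end; x and y turn with the knob. Grasp it along the axis at any angle; takes about 0.08 N m, stays where left
- stage_knob (a joint): free play of the knob on the screw, rad, 0 to 0.5: 0 = taken up for anticlockwise turning, 0.5 = taken up for clockwise turning. So after each change of direction the first 0.5 rad of knob turn moves nothing
- pointer_tip (a point): tip of the yellow pointer blade, 2 mm wide, on the front of the carriage, 30 mm above the worktop, over a white scale with ticks every 10 mm. It starts 5 to 15 mm left of the mark and can go 60 mm or more to the right
- mark_tip (a point): tip of the fin (2 mm wide) of the red mark clip fixed on the front edge of the stage, 30 mm above the worktop; y axis of this frame = along the stage, to the left (away from the knob), x = to the back. In line means that pointer_tip has y = 0 in this frame
- stage: the screw stage's grey base plate, 140 x 330 x 14 mm, fixed to the worktop; origin at the centre of its underside, y along its length to the left, x to the back. The gear head with the knob is at its right (-y) end, about 120 mm from the origin; the carriage rides left of it
- beaker_centre (a point): centre of a small glass beaker, 52 mm wide, 68 mm high; a bystander
- stopper_1_centre (a point): centre of a red-brown rubber stopper, 26 mm wide, 28 mm high; a bystander
- stopper_3_centre (a point): centre of a larger red-brown rubber stopper, 31 mm wide, 30 mm high; a bystander
- lid_centre (a point): centre of a white plastic lid, 56 mm wide, 12 mm high; a bystander
- stopper_2_centre (a point): centre of a small grey rubber stopper, 20 mm wide, 24 mm high; a bystander
- tape_centre (a point): centre of a roll of masking tape lying flat, 98 mm wide, 25 mm high; a bystander
- stage_dish: the covered Petri dish, 92 mm wide, 15 mm high, standing loose on the carriage and riding with it; origin at the centre of its underside
- stage_slide: the carriage, a 98 x 96 mm plate with its top 60 mm up; origin below the pointer, at worktop height, on the stage's centre line. Turning the knob clockwise, as seen looking at its top, moves the carriage left (+y of the stage), anticlockwise right, by 8 mm per radian (50 mm a turn) once the free play is taken up

How it is judged:
By the outcome, as a careful person would: the job done as asked, in the order asked, and still so for the second after the job is handed in, with the robot touching nothing.
It also fails if it takes over 72 s, if anything falls off the work surface, if the arm or the gripper's body presses on something with over 40 N, if the wrist force passes 120 N, or if a joint passes its speed limit or range.

## Robot

A 6-joint arm with a two-finger parallel gripper is mounted at the origin on a cart in front of the work surface, level with it; the furniture and walls round the work are solid. World frame = base frame: x ahead of the robot, y to its left, z up, the work surface at z = 0. Lengths are in m, angles in rad, forces in N, time in s.
With the tool pointing down it reaches from about 0.4 to 0.825 m from the base axis. Payload 7 kg.
Tool frame: the origin (TCP) lies at the very end of the fingers, on their centre line; the grasp point (between the pads) lies 19 mm behind it; z points along the fingers, x is the direction in which the jaws open and shut, and the axes are right-handed (so a half turn about z gives the same grasp; the last joint's range is limited). The gripper opens to 88 mm and grips with 3 to 60 N. Pads are 19 mm wide; open, the fingers measure 130 mm over their backs; the gripper's body (78 mm by 193 mm) begins 47 mm behind the grasp point.
Start: joints at [0.288, 0.359, 0.012, 0, -1.224, -0.288], TCP at [0.675, -0, 0.227] pointing down, gripper open.
Joint ranges: [-3.07, 3.07], [-1.43, 2.12], [-1.02, 1.25], [-3.03, 1.67], [-3.05, -0], [-3.03, 3.03]. Speed limits (rad/s): [2.39, 2.39, 3.01, 3.14, 3.14, 3.14].

## Interface

Orientations are given as [roll, pitch, yaw] about the fixed x, y, z axes, in that order (R = Rz(yaw) Ry(pitch) Rx(roll)).
In Python, from station import telemetry, grab_frame, arm, regions_of, pinpoint gives the robot as it stands. The module is installed in compiled form; this text tells all that it offers.
- The arm moves only by the shell command python3 -m inch 'ROWS' [FORCE]. ROWS is text: rows parted by semicolons, each of 7 numbers parted by spaces: the opening, from 0 (shut) to 1 (fully open), then the shift along the world's x, y, z in cm, then the turn, a rotation vector about the world's x, y, z in degrees. A call has 1 to 12 rows; each row is the pose to reach, as a shift and turn from the pose measured when the call began; what a row does not reach only later rows make up. A row lasts 1/8 s, in which the tool goes at most 62.5 mm and 10.7 degrees, less where a joint would pass 70% of its speed; a pose out of reach is approached as far as the arm can. A call with a gripper value outside its range is refused whole. The fingers move at their own pace and stop on an object; FORCE is the grip in N (left out, the last holds). Time passes only in rows, so rows that repeat a pose let the fingers close. It gives the time, the measured TCP pose, the force and the opening at its end, in the units of the state.
- telemetry.get_state(): the state, without advancing time (a new reading comes with each control period).
- grab_frame(name): name is "scene" or "side" or "wrist"; returns a dict with "pixels" (420x560x3 uint8, red, green, blue), "fx", "fy", "cx", "cy" (pixels), "dist_coeffs" ([k1, k2, p1, p2, k3] as OpenCV has them; the pictures are not rectified), "R" (3x3) and "t" (3): a world point X has camera coordinates R X + t. Camera axes: x right, y down, z forward; pixel columns grow to the right and rows downward; lengths in m; the calibration is good to about 2 mm. A picture is of the moment at which its call begins. There is no depth.
- arm.job_done(): hands the job in, once; it reports no verdict.
Trained networks look in the newest picture that a camera, given by its name, has taken for a name from the list of things; names that differ only in an ending like _2 or _b are one class to them, and where a whole thing is asked for, a point or a joint stands for the part that bears it (a point fixed in the world has none). Each returns a list of dicts, best first, with "p" (0 to 1); they miss things now and then, are a little off and sometimes report something else, mostly with a low value. They report only what shows in the picture. A call takes as long as a camera call.
- regions_of(camera, name): "pixels" (420x560 bool, what is visible of it) and "bbox" ([left, top, right, bottom] in pixels, round what is visible of it).
- pinpoint(camera, name): "location" ([column, row] in pixels: a listed point, or the origin of a listed thing).
The state is a dict: "t": time; "q": joint angles; "qd": joint speeds; "joint_efforts": joint torques, N m; "eef_pos": TCP position; "ee_rot": TCP orientation; "force": force on the tool from outside, world axes, zero at the start; "moment": the same for the moment, N m; "width": finger opening in m.
Only numpy, scipy, OpenCV 4.12 (cv2) and the standard library are available. Lean on these libraries where they do the work, as an engineer would, in place of code of your own. Each camera call takes 0.05 s, during which the arm holds its last target. There are 200 camera calls.

## Working session

There is one attempt and no reset: what is moved stays moved. The work goes in short steps, Python scripts to look and compute and a shell command to move; the robot and the scene stay as the last step left them, time stands still between calls to the robot, and variables do not carry over. Pictures are saved under pics/ and viewed, about 8 in all and at most 12, crops included, and the job is handed in when it is done.

```bash
mkdir -p pics; cat > h.py <<'E'
import numpy as np, cv2
from station import telemetry, grab_frame, arm, regions_of, pinpoint
from scipy.spatial.transform import Rotation as Ro
def save(f,n,crop=None,scale=1):
    im=f["pixels"][:,:,::-1]
    if crop: l,t,r,b=crop; im=im[t:b,l:r]
    cv2.imwrite("pics/"+n,cv2.resize(im,None,fx=scale,fy=scale,interpolation=cv2.INTER_CUBIC))
def ray(f,uv):
    K=np.array([[f["fx"],0,f["cx"]],[0,f["fy"],f["cy"]],[0,0,1.]])
    p=cv2.undistortPoints(np.array([[uv]],float),K,np.array(f["dist_coeffs"]))[0,0]
    R=np.array(f["R"]);t=np.array(f["t"])
    d=R.T@np.array([p[0],p[1],1]);return -R.T@t,d/np.linalg.norm(d)
def tri(rs):
    A=np.zeros((3,3));b=np.zeros(3)
    for o,d in rs:
        P=np.eye(3)-np.outer(d,d);A+=P;b+=P@o
    x=np.linalg.solve(A,b);return x,[round(1000*np.linalg.norm((np.eye(3)-np.outer(d,d))@(x-o)),1) for o,d in rs]
def onz(r,z): o,d=r;return o+d*(z-o[2])/d[2]
def proj(f,X):
    K=np.array([[f["fx"],0,f["cx"]],[0,f["fy"],f["cy"]],[0,0,1.]])
    return cv2.projectPoints(np.array([X],float),cv2.Rodrigues(np.array(f["R"]))[0],np.array(f["t"]),K,np.array(f["dist_coeffs"]))[0][0,0]
E
cat > a.py <<'E'
from h import *
fs={c:grab_frame(c) for c in("scene","side","wrist")}
P={}
for c,f in fs.items():
    save(f,"0_%s.png"%c)
    print(c,"cam",np.round(-np.array(f["R"]).T@f["t"],3))
    for n in("knob_grip","pointer_tip","mark_tip","stage","stage_slide","stage_dish","beaker_centre","tape_centre","lid_centre","stopper_1_centre"):
        r=pinpoint(c,n)
        for q in r[:3]:print(c,n,np.round(q["location"],1),round(q["p"],2))
        if r:P[c,n]=ray(f,r[0]["location"])
for n in("knob_grip","pointer_tip","mark_tip","stage","stage_slide","stage_dish","beaker_centre","tape_centre"):
    rs=[P[c,n] for c in fs if (c,n) in P]
    if len(rs)>1:print(n,np.round(tri(rs)[0],4),tri(rs)[1])
s=telemetry.get_state();print(s)
im=np.hstack([fs["scene"]["pixels"],fs["side"]["pixels"]])
E
python3 a.py
```

```text
scene cam [-0.258  0.915  0.704]
scene knob_grip [287.6 187.4] 0.69
scene pointer_tip [270.5 240.1] 0.89
scene pointer_tip [251.3 240. ] 0.23
scene mark_tip [272.5 235.3] 0.48
scene stage [263.2 232.1] 0.76
scene stage_slide [252.1 240.1] 0.56
scene stage_slide [370.6 201. ] 0.56
scene stage_dish [252.8 222.1] 0.56
scene beaker_centre [215.5 295.8] 0.97
scene tape_centre [170.5 316. ] 0.78
scene lid_centre [371.2 203.4] 0.62
scene stopper_1_centre [340.  191.9] 0.57
side cam [-0.122 -0.962  0.932]
side knob_grip [337.8 219.1] 0.56
side pointer_tip [274.5 213. ] 0.89
side mark_tip [275.8 217.6] 0.59
side stage [301.6 222.1] 0.82
side stage [270.3 215.2] 0.39
side stage_slide [287.6 215.9] 0.65
side stage_dish [291.8 198.2] 0.83
side stage_dish [387.1 310.7] 0.54
side stage_dish [363.1 308. ] 0.2
side beaker_centre [207.7 179.9] 0.8
side tape_centre [211.9 163.4] 0.83
side lid_centre [330.6 339. ] 0.62
side stopper_1_centre [286.6 218.1] 0.64
side stopper_1_centre [386.1 310.9] 0.49
wrist cam [ 0.675 -0.075  0.384]
wrist knob_grip [416.8  58.7] 0.83
wrist pointer_tip [452.8 264.7] 0.87
[... 782 characters left out ...]
2), np.float64(3.2)]
{'t': 1.65, 'q': array([ 2.88122846e-01,  3.58558060e-01,  1.19191032e-02,  4.37669867e-05,
       -1.22411639e+00, -2.88077259e-01]), 'qd': array([-1.13351445e-04, -3.11478109e-04,  2.45321228e-04, -6.77987658e-04,
       -2.13296105e-04, -2.56290776e-05]), 'joint_efforts': array([-1.75701716e-03, -5.82364297e+01,  2.93289381e+01,  7.00254366e+00,
        1.21730092e-02, -3.67763471e-05]), 'eef_pos': array([ 6.74987840e-01, -1.64523945e-05,  2.26604610e-01]), 'ee_rot': array([-3.14156483e+00,  5.09902461e-05, -3.14153220e+00]), 'force': array([-0.43874982,  0.20682734,  0.16644117]), 'moment': array([ 0.0146086 ,  0.02338084, -0.06598269]), 'width': 0.08773843079778318}
```

View pics/0_wrist.png

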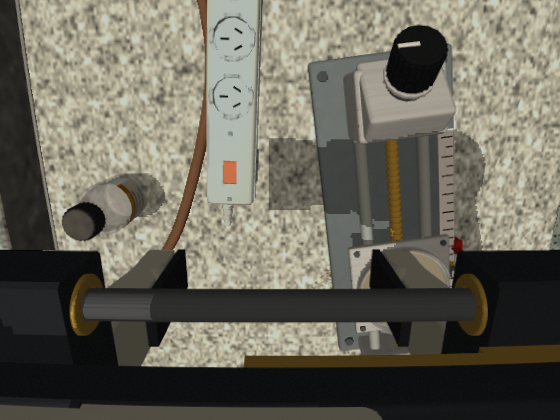

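View pics/0_side.png

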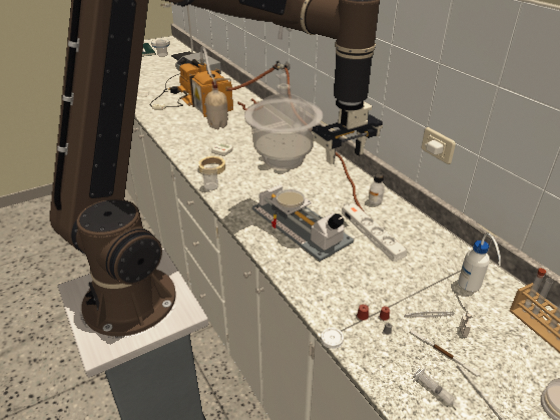

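View pics/0_scene.png

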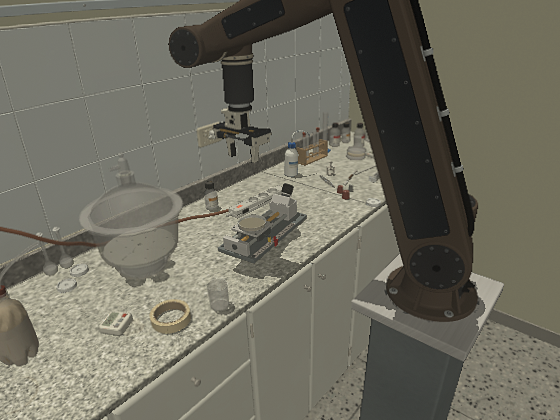

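The wrist picture shows the stage with its black knob at (417,58), head face at top, the scale on its front side (445,130–240) and red mark at (457,244), with the carriage partly behind the finger. The side picture (knob 337,222; dish 290,200; mark 275,222) and the scene picture (beaker 217,293; tape 170,316) show free space round the knob.

```bash
cat > b.py <<'E'
from h import *
f=grab_frame("wrist")
# stage screw holes along back edge, z=.014
a=onz(ray(f,(322,76)),.014);b=onz(ray(f,(349,341)),.014)
d=b-a;print(a,b,np.linalg.norm(d),"yaw",np.degrees(np.arctan2(-d[0],d[1])))
# stage outline fit
r=regions_of("wrist","stage")[0];m=r["pixels"].astype(np.uint8);print(r["p"],r["bbox"])
for l,rr in ((150,240),(250,340),(90,240)):
    pts=[]
    for v in range(l,rr,10):
        u=np.where(m[v])[0]
        if len(u):pts.append(onz(ray(f,(u[0],v)),.014))
    pts=np.array(pts); k=np.polyfit(pts[:,1],pts[:,0],1);print("edge yaw",np.degrees(np.arctan(-k[0])),k,"res",np.std(pts[:,0]-np.polyval(k,pts[:,1])))
E
python3 b.py
```

```text
[ 0.63287244 -0.09998635  0.014     ] [0.59025245 0.19899079 0.014     ] 0.3019996570460335 yaw 8.11300612089955
0.95 [308.6, 25.0, 459.9, 357.3]
edge yaw 8.376136340727776 [-0.1472416   0.63071264] res 0.00025751178863421114
edge yaw 7.608119434949629 [-0.13357272  0.62966122] res 0.0005368084480860557
edge yaw 8.149618448677385 [-0.14320473  0.63059854] res 0.0002921771777634482
```

```bash
python3 -m inch '1 -2 -4 0 8 1.2 0; 1 -4 -8 0 17 2.4 0; 1 -6 -12 0 26 3.7 0; 1 -8 -16 -1.5 34.65 4.94 0; 1 -9 -17.1 -2.7 34.65 4.94 0; 1 -9 -17.1 -2.7 34.65 4.94 0; 1 -9 -17.1 -2.7 34.65 4.94 0; 1 -9 -17.1 -2.7 34.65 4.94 0'
cat > c.py <<'E'
from h import *
s=telemetry.get_state();print(s["t"],np.round(s["q"],3),np.round(s["eef_pos"],4),np.round(s["ee_rot"],3))
fs={c:grab_frame(c) for c in("wrist","scene","side")};f=fs["wrist"];save(f,"1_wrist.png")
R=[]
for c in fs:
    for n in ("knob_grip","pointer_tip","mark_tip"):
        for q in pinpoint(c,n)[:2]:print(c,n,np.round(q["location"],1),round(q["p"],2)); 
        if n=="knob_grip" and pinpoint(c,n): R.append(ray(fs[c],pinpoint(c,n)[0]["location"]))
x,e=tri(R);print(x,e)
for c in fs:
  r=regions_of(c,"knob_grip")
  if r:print(c,r[0]["p"],r[0]["bbox"],proj(fs[c],x))
E
python3 c.py
```

```text
t: 2.75
eef_pos: [0.5858, -0.1692, 0.2009]
ee_rot: [2.537, -0.079, -3.113]
force: [0.5, 0.7, 0.5]
width: 0.0876
2.75 [-0.327  0.495  0.227 -0.536 -1.603  0.396] [ 0.5858 -0.1692  0.2009] [ 2.537 -0.079 -3.113]
wrist knob_grip [282.3 199.5] 0.73
wrist pointer_tip [337.8 250.9] 0.64
wrist pointer_tip [289.3 239.6] 0.41
wrist mark_tip [337.4 249.9] 0.75
wrist mark_tip [337.5 242.9] 0.5
scene knob_grip [351.1 186.2] 0.7
scene knob_grip [290.5 185.4] 0.56
scene pointer_tip [268.  237.4] 0.81
scene mark_tip [250.8 223.7] 0.55
scene mark_tip [273.4 237.8] 0.43
side knob_grip [336.2 219.8] 0.48
side pointer_tip [273.7 213.5] 0.73
side pointer_tip [210.3 178.5] 0.49
side mark_tip [273.7 219.2] 0.62
[ 0.49617422 -0.20264348  0.15650307] [np.float64(89.2), np.float64(114.0), np.float64(34.8)]
wrist 0.71 [196.2, 91.6, 347.8, 289.5] [450.80621852 145.69368376]
side 0.78 [328.9, 213.8, 345.4, 229.9] [334.37837824 233.24561325]
```

```bash
cat > d.py <<'E'
from h import *
f=grab_frame("wrist");W=ray(f,(282.3,199.5))
S=grab_frame("scene");D=grab_frame("side")
for rs in ([W,ray(S,(287.6,187.4)),ray(D,(337,219.5))],[W,ray(S,(290.5,185.4)),ray(D,(336.2,219.8))],[W,ray(D,(337,219.5))],[W,ray(S,(289,186.4))]):print(tri(rs))
save(f,"1b.png")
E
python3 d.py
```

```text
(array([ 0.57462665, -0.11166188,  0.10904551]), [np.float64(2.0), np.float64(0.8), np.float64(1.9)])
(array([ 0.57052551, -0.11828307,  0.11447036]), [np.float64(3.5), np.float64(2.3), np.float64(2.7)])
(array([ 0.57361218, -0.11471837,  0.11181711]), [np.float64(1.5), np.float64(1.5)])
(array([ 0.57325306, -0.11642484,  0.11106272]), [np.float64(0.3), np.float64(0.3)])
```

View pics/1_wrist.png

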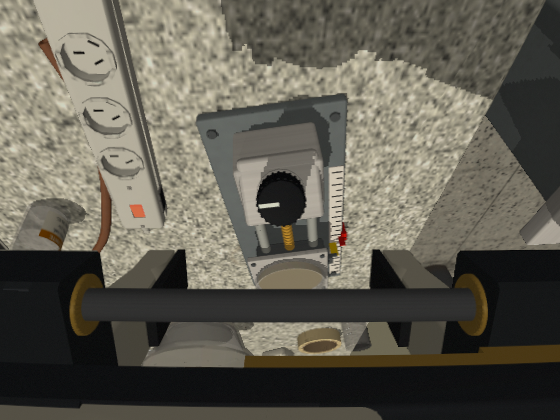

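The knob's top is seen at (281,198), between the fingers' columns, with the mark at (343,236) and the pointer at (333,248). I'll spin the tool clockwise to give room for the anticlockwise turn, and look from the new camera position.

```bash
python3 -m inch '1 0 0 0 -0.8 5.7 -8.2; 1 0 0 0 -1.6 11.4 -16.4; 1 0 0 0 -2.4 17 -24.6; 1 0 0 0 -3.2 22.7 -32.8; 1 0 0 0 -4 28.4 -41; 1 0 0 0 -4.9 34.1 -49.1; 1 0 0 0 -5.7 39.8 -57.3; 1 0 0 0 -6.5 45.4 -65.5; 1 0 0 0 -7.3 51.1 -73.7; 1 0 0 0 -8.1 56.8 -81.9; 1 0 0 0 -8.9 62.5 -90.1;1 0 0 0 -8.9 62.5 -90.1'
cat > e.py <<'E'
from h import *
s=telemetry.get_state();print(s["t"],np.round(s["q"],3),np.round(s["eef_pos"],4),np.round(s["ee_rot"],3))
T=Ro.from_euler("xyz",s["ee_rot"]).as_matrix();print("toolx",T[:,0],"toolz",T[:,2])
f=grab_frame("wrist");save(f,"2_wrist.png")
for n in ("knob_grip","pointer_tip","mark_tip"):
    for q in pinpoint("wrist",n)[:2]:print(n,np.round(q["location"],1),round(q["p"],2))
import pickle;pickle.dump(f,open("f2.pkl","wb"))
E
python3 e.py
```

```text
t: 5.45
eef_pos: [0.585, -0.171, 0.1996]
ee_rot: [-2.823, -0.531, 1.135]
force: [0.5, -0.8, -0.4]
width: 0.0873
5.45 [-0.331  0.497  0.227 -0.537 -1.604 -1.522] [ 0.585  -0.171   0.1996] [-2.823 -0.531  1.135]
toolx [0.36375435 0.78178126 0.50645912] toolz [-0.08116049  0.56823774 -0.81885215]
knob_grip [277.7 206.7] 0.87
pointer_tip [345.6  69.1] 0.58
mark_tip [340.1  72. ] 0.6
```

View pics/2_wrist.png

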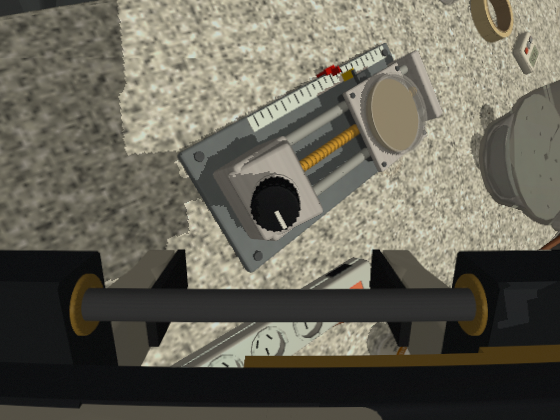

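The second wrist view shows the knob at (276,203) with its top rim higher, the red mark at (333,72) and the yellow pointer at (348,76) to its left along the stage.

```bash
cat > g.py <<'E'
from h import *
import pickle
f2=pickle.load(open("f2.pkl","rb"))
# camera pose 1 rebuilt from the tool poses
def pose(p,e):T=np.eye(4);T[:3,:3]=Ro.from_euler("xyz",e).as_matrix();T[:3,3]=p;return T
C2=np.eye(4);C2[:3,:3]=f2["R"];C2[:3,3]=f2["t"]
T2=pose([.585,-.171,.1996],[-2.823,-.531,1.135]);T1=pose([.5858,-.1692,.2009],[2.537,-.079,-3.113])
C1=C2@T2@np.linalg.inv(T1);f1=dict(f2);f1["R"]=C1[:3,:3];f1["t"]=C1[:3,3]
S=grab_frame("scene");D=grab_frame("side")
k1=ray(f1,(282.3,199.5));k2=ray(f2,(277.7,206.7))
print("W12",tri([k1,k2]));x,e=tri([k1,k2,ray(S,(288.5,186.8)),ray(D,(337,219.5))]);print("all",x,e)
a=np.array([.081,-.568,.819]);tcp=np.array([.585,-.171,.1996])
d=x-tcp;print("along -a",-d@a,"lateral",d-(d@a)*a)
ys=np.array([-.141,.99,0])
for n,z in(("mark",(335,72)),("pointer",(348,76))):print(n,onz(ray(f2,z),.03),onz(ray(f2,z),.03)@ys)
E
python3 g.py
```

```text
W12 (array([ 0.57487486, -0.10987143,  0.10919497]), [np.float64(2.5), np.float64(2.5)])
all [ 0.57419093 -0.11241308  0.11145984] [np.float64(1.9), np.float64(3.3), np.float64(2.0), np.float64(0.6)]
along -a 0.10633969132942389 lateral [-0.00219555 -0.00181403 -0.00104795]
mark [0.48345554 0.07079556 0.03      ] 0.001920373086928802
pointer [0.4922404  0.08832687 0.03      ] 0.01803770378759184
```

```bash
cat > k.py <<'E'
exec(open("g.py").read().split("S=grab")[0])
from scipy.optimize import least_squares
a=np.array([.081,-.568,.819]);a/=np.linalg.norm(a);u=np.cross(a,[1,0,0]);u/=np.linalg.norm(u);v=np.cross(a,u)
th=np.linspace(0,2*np.pi,60)
cyl=np.array([h*a+.018*(np.cos(t)*u+np.sin(t)*v) for h in(-.017,.017) for t in th])
obs=[]
for f,n,(l,t,r,b) in((f1,"1_wrist.png",(240,160,322,235)),(f2,"2_wrist.png",(235,160,315,245))):
    im=cv2.imread("pics/"+n).max(axis=2);m=np.zeros_like(im);m[t:b,l:r]=(im[t:b,l:r]<45)
    m=cv2.morphologyEx(m,cv2.MORPH_OPEN,np.ones((3,3)));N,L,st,c=cv2.connectedComponentsWithStats(m)
    i=1+np.argmax(st[1:,4]);pt=np.argwhere(L==i)[:,::-1];h=cv2.convexHull(pt.astype(np.int32))[:,0]
    print(n,st[i]);obs.append((f,h))
D=[(np.cos(t),np.sin(t)) for t in np.linspace(0,2*np.pi,16,endpoint=False)]
def res(x):
    o=[]
    for f,h in obs:
        K=np.array([[f["fx"],0,f["cx"]],[0,f["fy"],f["cy"]],[0,0,1.]])
        p=cv2.projectPoints(cyl+x,cv2.Rodrigues(np.array(f["R"]))[0],np.array(f["t"]),K,np.array(f["dist_coeffs"]))[0][:,0]
        for d in D:o.append((p@d).max()-((h)@d).max())
    return np.array(o)
s=least_squares(res,[.5745,-.111,.11],loss="soft_l1");print(s.x,np.round(res(s.x),1))
tcp=np.array([.585,-.171,.1996]);d=s.x-tcp;print("along",-d@a,"lat",d-(d@a)*a)
E
python3 k.py
```

```text
1_wrist.png [ 257  172   48   54 1954]
2_wrist.png [ 251  177   49   54 1945]
[ 0.57393916 -0.10437649  0.10051965] [ 0.1  0.2 -0.4  0.   1.3  0.6  1.2  0.7  1.3  0.2  0.8  0.4  0.8 -0.6
 -1.  -1.5 -0.6 -0.4 -0.8 -0.1  0.2  0.1  0.1  0.1  0.8  0.3  1.1  1.8
  2.1  1.6  0.6 -0.3]
along 0.11988812610138434 lat [-0.00134964 -0.00147478 -0.00088932]
```

```bash
cat > l.py <<'E'
exec(open("g.py").read().split("S=grab")[0])
a=np.array([.081,-.568,.819]);tcp=np.array([.585,-.171,.1996])
P=[]
for f,n,(l,t,r,b),s in((f1,"1_wrist.png",(250,180,300,220),0),(f2,"2_wrist.png",(255,190,300,235),1)):
    im=cv2.imread("pics/"+n).min(axis=2)[t:b,l:r];m=(im>130).astype(np.uint8)
    N,L,st,c=cv2.connectedComponentsWithStats(m);print(st[1:],c[1:]+[l,t])
    i=1+np.argmin(np.linalg.norm(c[1:]-[(268-250,205-180),(281-255,220-190)][s],axis=1));P.append(ray(f,c[i]+[l,t]))
x,e=tri(P);print(x,e,"top along",-(x-tcp)@a)
E
python3 l.py
```

```text
[[  0   0  15  40 324]
 [  9  23  20   5  74]
 [ 48  39   1   1   1]] [[253.82407407 200.37962963]
 [268.5        205.        ]
 [298.         219.        ]]
[[ 43   0   2   6   9]
 [ 20  21  12  18  77]
 [ 44  21   1   1   1]
 [ 33  27  12  14  48]
 [  4  36  29   9 104]] [[298.66666667 192.        ]
 [280.28571429 219.42857143]
 [299.         211.        ]
 [295.10416667 223.22916667]
 [271.74038462 231.83653846]]
[ 0.58446296 -0.11468724  0.11663012] [np.float64(0.6), np.float64(0.6)] top along 0.099981484690383
```

```bash
python3 -m inch '1 -0.4 2 -3.3 0 0 0; 1 -0.7 3.9 -5.9 0 0 0; 1 -0.9 5.3 -7.9 0 0 0; 1 -1.1 6.3 -9.4 0 0 0; 1 -1.2 7.2 -10.75 0 0 0; 1 -1.2 7.2 -10.75 0 0 0; 1 -1.2 7.2 -10.75 0 0 0' 
cat > p.py <<'E'
from h import *
import sys
s=telemetry.get_state();print(s["t"],"q",np.round(s["q"],3),np.round(s["eef_pos"],4),"F",np.round(s["force"],1),"M",np.round(s["moment"],2),"w",s["width"])
fs={c:grab_frame(c) for c in("wrist","scene","side")}
for c in fs:
    save(fs[c],sys.argv[1]+"_"+c+".png")
E
python3 p.py 3; python3 -c "
import cv2,numpy as np
a=cv2.imread('pics/3_wrist.png');b=cv2.imread('pics/3_side.png')[170:260,230:380];c=cv2.imread('pics/3_scene.png')[150:260,200:340]
o=np.hstack([cv2.resize(a,(440,330)),cv2.resize(b,(360,330))]);o=np.vstack([o,np.hstack([cv2.resize(c,(360,270)),np.zeros((270,440,3),np.uint8)])]);cv2.imwrite('pics/3m.png',o)"
```

```text
t: 6.62
eef_pos: [0.5735, -0.0995, 0.0926]
ee_rot: [-2.825, -0.531, 1.137]
force: [0.1, -0.5, 0.3]
width: 0.0874
6.625 q [-0.241  0.532  0.03  -0.575 -1.362 -1.469] [ 0.5735 -0.0995  0.0926] F [ 0.1 -0.5  0.3] M [-1.99 -0.39  0.06] w 0.08740222940171294
```

View pics/3m.png

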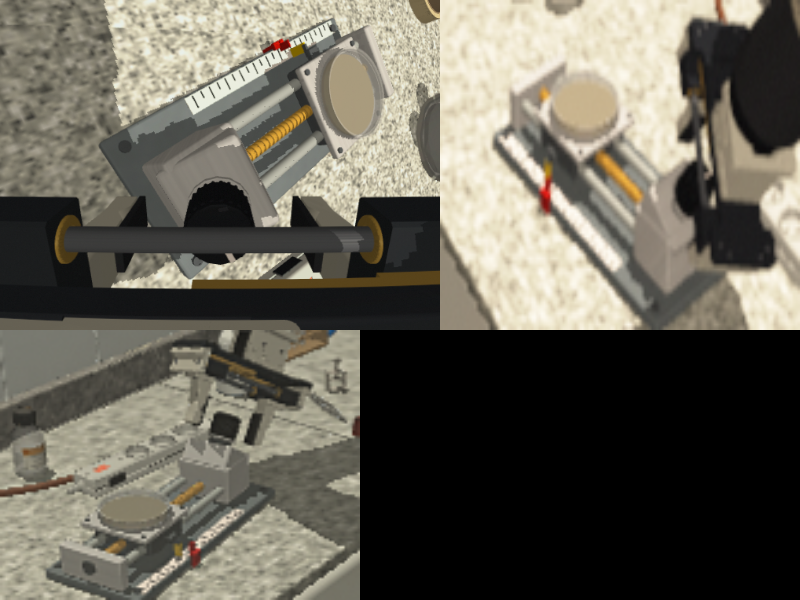

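The merged picture shows the knob between the open fingers (wrist part, 222,220), the mark (275,45) and the pointer (298,50) left of it; nothing touched. Closing.

```bash
python3 -m inch '0.3 0 0 0 0 0 0;0.3 0 0 0 0 0 0;0.3 0 0 0 0 0 0;0.3 0 0 0 0 0 0;0.3 0 0 0 0 0 0;0.3 0 0 0 0 0 0;0.3 0 0 0 0 0 0;0.3 0 0 0 0 0 0' 20; python3 -c "
from h import *
s=telemetry.get_state();print(s['force'],s['moment'],s['width'],s['qd'])"
```

```text
t: 7.78
eef_pos: [0.5734, -0.0995, 0.0927]
ee_rot: [-2.825, -0.531, 1.136]
force: [0.3, -0.1, -0.1]
width: 0.0359
[ 0.29129071 -0.09800121 -0.0998294 ] [-1.82967912 -0.40806898 -0.06684859] 0.03594199972239 [ 1.03298757e-03  9.97685882e-05 -1.54905978e-03 -1.56854228e-04
  3.28108960e-04  4.11923921e-04]
```

Held at 35.9 mm, the knob's diameter. Turning anticlockwise 110°.

```bash
python3 -m inch '0.3 0 0 0 0.8 -5.7 8.2; 0.3 0 0 0 1.6 -11.4 16.4; 0.3 0 0 0 2.4 -17 24.6; 0.3 0 0 0 3.2 -22.7 32.8; 0.3 0 0 0 4 -28.4 41; 0.3 0 0 0 4.9 -34.1 49.1; 0.3 0 0 0 5.7 -39.8 57.3; 0.3 0 0 0 6.5 -45.4 65.5; 0.3 0 0 0 7.3 -51.1 73.7; 0.3 0 0 0 8.1 -56.8 81.9; 0.3 0 0 0 8.9 -62.5 90.1;0.3 0 0 0 8.9 -62.5 90.1'
cat > m.py <<'E'
from h import *
import sys
s=telemetry.get_state();print(s["t"],"q",np.round(s["q"],3),np.round(s["eef_pos"],4),"F",np.round(s["force"],1),"w",s["width"])
ys=np.array([-.141,.99,0])
for c in("wrist","side","scene"):
    f=grab_frame(c);save(f,sys.argv[1]+"_"+c+".png")
    for n in("pointer_tip","mark_tip","stage_dish"):
        for q in pinpoint(c,n)[:2]:
            X=onz(ray(f,q["location"]),.03 if "tip" in n else .06);print(c,n,np.round(q["location"],1),round(q["p"],2),"X",np.round(X,4),"ys",round(1000*X@ys,1))
    # colour blobs
    im=f["pixels"];hsv=cv2.cvtColor(im,cv2.COLOR_RGB2HSV)
    roi=np.zeros(im.shape[:2],np.uint8)
    u,v=proj(f,[.487,.07,.03]).astype(int)
    roi[max(v-60,0):max(v+60,0),max(u-60,0):max(u+60,0)]=1
    for n,lo,hi in(("red",(0,170,80),(6,255,255)),("yel",(22,160,80),(32,255,255))):
        m=cv2.inRange(hsv,lo,hi)*roi;N,L,st,ce=cv2.connectedComponentsWithStats(m)
        for i in range(1,N):
            if st[i,4]>8:print(c,n,st[i],np.round(ce[i],1))
E
python3 m.py 4
```

```text
t: 9.28
eef_pos: [0.5735, -0.0995, 0.0926]
ee_rot: [2.534, -0.08, -3.116]
force: [-0.5, -0.2, -0.5]
width: 0.0357
9.275 q [-0.242  0.533  0.031 -0.576 -1.363  0.45 ] [ 0.5735 -0.0995  0.0926] F [-0.5 -0.2 -0.5] w 0.03566746896244846
wrist stage_dish [295.6 337.1] 0.65 X [0.5495 0.0925 0.06  ] ys 14.1
side pointer_tip [276.5 216.8] 0.67 X [0.4908 0.0804 0.03  ] ys 10.4
side pointer_tip [330.8 335.8] 0.58 X [ 0.3628 -0.385   0.03  ] ys -432.3
side mark_tip [212.2 167.6] 0.54 X [0.4431 0.4544 0.03  ] ys 387.3
side mark_tip [276.3 219. ] 0.35 X [0.4844 0.0709 0.03  ] ys 1.9
side stage_dish [294.9 200.3] 0.65 X [0.5646 0.0908 0.06  ] ys 10.3
side red [272 219   4   9  24] [273.7 223.2]
scene pointer_tip [272.3 236.4] 0.77 X [0.4884 0.076  0.03  ] ys 6.3
scene mark_tip [271.9 238.6] 0.4 X [0.4807 0.0869 0.03  ] ys 18.2
scene stage_dish [255.6 222.4] 0.83 X [0.5545 0.0798 0.06  ] ys 0.8
```

```bash
python3 -m inch '0.3 0 0 0 0.8 -5.7 8.2; 0.3 0 0 0 1.6 -11.4 16.4; 0.3 0 0 0 2.4 -17 24.6; 0.3 0 0 0 3.2 -22.7 32.8; 0.3 0 0 0 4 -28.4 41; 0.3 0 0 0 4.9 -34.1 49.1; 0.3 0 0 0 5.7 -39.8 57.3; 0.3 0 0 0 6.5 -45.4 65.5; 0.3 0 0 0 7.3 -51.1 73.7; 0.3 0 0 0 7.3 -51.1 73.7'
python3 m.py 5; python3 -c "
import cv2,numpy as np
b=cv2.imread('pics/5_side.png')[185:245,240:320];c=cv2.imread('pics/5_scene.png')[205:265,235:315]
cv2.imwrite('pics/5m.png',np.hstack([cv2.resize(b,(400,300),interpolation=2),cv2.resize(c,(400,300),interpolation=2)]))"
```

```text
t: 11.12
eef_pos: [0.5736, -0.0995, 0.0927]
ee_rot: [3.042, 0.604, -1.601]
force: [0.5, 0.5, -1.5]
width: 0.0354
11.125 q [-0.241  0.533  0.031 -0.575 -1.364  2.019] [ 0.5736 -0.0995  0.0927] F [ 0.5  0.5 -1.5] w 0.03536049899455673
wrist stage_dish [134.  212.4] 0.73 X [0.5573 0.067  0.06  ] ys -12.2
side pointer_tip [275.8 220.8] 0.56 X [0.4784 0.0638 0.03  ] ys -4.3
side mark_tip [276.3 220.2] 0.5 X [0.4813 0.0656 0.03  ] ys -2.9
side stage_dish [297.9 200.9] 0.7 X [0.5709 0.0831 0.06  ] ys 1.8
side red [272 219   4   9  25] [273.7 223.3]
scene pointer_tip [275.4 233.3] 0.85 X [0.493  0.0553 0.03  ] ys -14.8
scene mark_tip [272.9 239.2] 0.42 X [0.4758 0.0877 0.03  ] ys 19.7
scene stage_dish [253.9 220.2] 0.91 X [0.5689 0.0723 0.06  ] ys -8.6
scene red [274 236   4   6  11] [274.8 239.1]
```

View pics/5m.png

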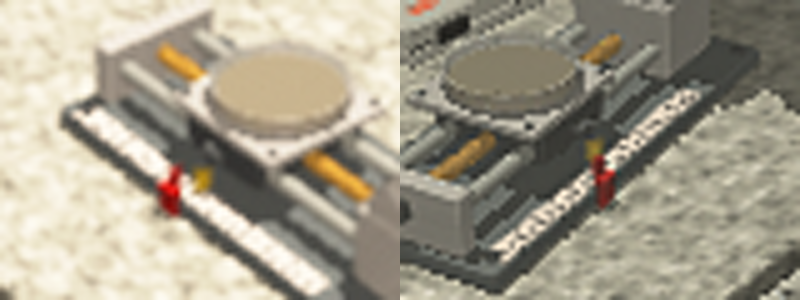

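The crops show the yellow pointer now right of the red mark (side: pointer at crop 203,180, mark at 172,185). I open the jaws and spin the tool back, still round the knob, to where the wrist camera sees the scale well.

```bash
python3 -m inch '1 0 0 0 0 0 0;1 0 0 0 0 0 0;1 0 0 0 0 0 0;1 0 0 0 0 0 0;1 0 0 0 0 0 0;1 0 0 0 0 0 0;1 0 0 0 0 0 0'
python3 -m inch '1 0 0 0 -0.8 5.7 -8.2; 1 0 0 0 -1.6 11.4 -16.4; 1 0 0 0 -2.4 17 -24.6; 1 0 0 0 -3.2 22.7 -32.8; 1 0 0 0 -4 28.4 -41; 1 0 0 0 -4.9 34.1 -49.1; 1 0 0 0 -5.7 39.8 -57.3; 1 0 0 0 -6.5 45.4 -65.5; 1 0 0 0 -7.3 51.1 -73.7; 1 0 0 0 -8.1 56.8 -81.9; 1 0 0 0 -8.1 56.8 -81.9'
python3 -m inch '1 0 0 0 -0.8 5.7 -8.2; 1 0 0 0 -1.6 11.4 -16.4; 1 0 0 0 -2.4 17 -24.6; 1 0 0 0 -3.2 22.7 -32.8; 1 0 0 0 -4 28.4 -41; 1 0 0 0 -4.9 34.1 -49.1; 1 0 0 0 -5.7 39.8 -57.3; 1 0 0 0 -6.5 45.4 -65.5; 1 0 0 0 -7.3 51.1 -73.7; 1 0 0 0 -8.1 56.8 -81.9; 1 0 0 0 -8.1 56.8 -81.9'
python3 m.py 6; python3 -c "
import cv2,numpy as np
b=cv2.imread('pics/6_wrist.png')[0:150,240:440]
cv2.imwrite('pics/6m.png',cv2.resize(b,(800,600),interpolation=2))"
```

```text
t: 12.6
eef_pos: [0.5736, -0.0995, 0.0927]
ee_rot: [3.043, 0.604, -1.6]
force: [-0.1, 0.7, -0.1]
width: 0.0875
t: 13.98
eef_pos: [0.5735, -0.0995, 0.0927]
ee_rot: [2.553, -0.178, 3.023]
force: [0.3, 0.6, -0.1]
width: 0.0877
t: 15.35
eef_pos: [0.5735, -0.0995, 0.0927]
ee_rot: [-2.828, -0.533, 1.142]
force: [0.0, 0.1, -1.8]
width: 0.0882
15.35 q [-0.241  0.532  0.03  -0.575 -1.361 -1.464] [ 0.5735 -0.0995  0.0927] F [ 0.   0.1 -1.8] w 0.08815474717733232
wrist pointer_tip [361.   68.1] 0.72 X [0.4896 0.0656 0.03  ] ys -4.1
wrist mark_tip [366.   58.9] 0.7 X [0.4838 0.0745 0.03  ] ys 5.5
wrist stage_dish [424.  137.6] 0.69 X [0.5576 0.0752 0.06  ] ys -4.2
wrist red [335  50  35  17 281] [354.8  58.1]
wrist yel [349  66  19  19 195] [358.3  75.6]
side pointer_tip [281.6 220.4] 0.7 X [0.4948 0.0563 0.03  ] ys -14.0
side pointer_tip [298.5 205.2] 0.56 X [0.5833 0.0977 0.03  ] ys 14.5
side mark_tip [275.3 218.7] 0.53 X [0.4826 0.0738 0.03  ] ys 5.0
side stage_dish [297.9 204.5] 0.91 X [0.5603 0.0666 0.06  ] ys -13.1
side stage_dish [294.4 220.2] 0.46 X [0.5076 0.0037 0.06  ] ys -67.9
side red [272 219   4   9  25] [273.7 223.3]
scene pointer_tip [272.4 235.6] 0.64 X [0.4913 0.072  0.03  ] ys 2.0
scene pointer_tip [168.4 315.7] 0.62 X [0.4456 0.5123 0.03  ] ys 444.4
scene mark_tip [270.7 237.2] 0.54 X [0.4892 0.0827 0.03  ] ys 12.9
scene stage_dish [276.6 233.9] 0.62 X [0.4543 0.0941 0.06  ] ys 29.1
scene stage_dish [258.1 217.8] 0.55 X [0.569  0.0519 0.06  ] ys -28.9
scene red [274 236   4   6  11] [274.8 239.1]
```

View pics/6m.png

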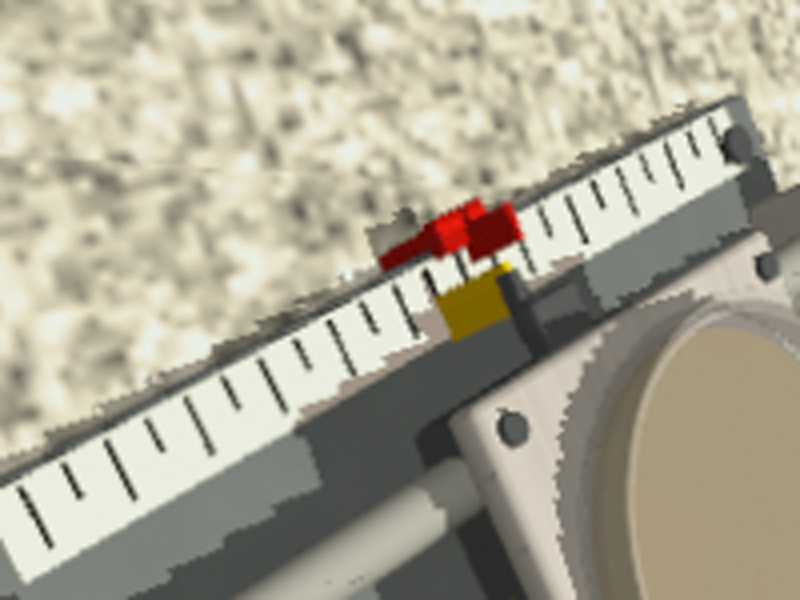

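The crop shows the yellow blade (crop 435–515, 267–340) right of the red clip/fin (380–520, 200–270), seen obliquely from the knob side. I need the image directions of the stage axes to read it right.

```bash
cat > n.py <<'E'
from h import *
import sys
f=grab_frame("wrist")
ys=np.array([-.141,.99,0]);xs=np.array([.99,.141,0])
M=onz(ray(f,(366,58.9)),.03)
b=proj(f,M)
for n,d in(("y",ys),("x",xs),("z",np.array([0,0,1.]))):print(n,"10mm ->",np.round((proj(f,M+.01*d)-b)*4,1),"crop px")
print("cam",-np.array(f["R"]).T@f["t"])
o=(240,0)
for n,c in(("yel tip bright",(510,267)),("yel lowleft",(437,297)),("yel bottom",(455,338)),("red top right",(518,203)),("red low right",(523,240)),("red mid low",(472,258)),("red bright top",(478,200)),("red left",(382,268))):
    for z in(.014,.03):
        X=onz(ray(f,(o[0]+c[0]/4,c[1]/4)),z);print(n,z,"xs %.1f ys %.1f"%(1000*X@xs,1000*X@ys))
E
python3 n.py
```

```text
y 10mm -> [ 29.3 -16. ] crop px
x 10mm -> [20.2 45.7] crop px
z 10mm -> [ 35.8 -18.7] crop px
cam [ 0.5162245  -0.1690908   0.24249268]
yel tip bright 0.014 xs 496.6 ys 22.2
yel tip bright 0.03 xs 496.0 ys 3.8
yel lowleft 0.014 xs 494.6 ys -1.9
yel lowleft 0.03 xs 494.1 ys -18.6
yel bottom 0.014 xs 503.9 ys -2.1
yel bottom 0.03 xs 502.7 ys -18.7
red top right 0.014 xs 485.4 ys 32.8
red top right 0.03 xs 485.5 ys 13.7
red low right 0.014 xs 492.9 ys 29.5
red low right 0.03 xs 492.5 ys 10.6
red mid low 0.014 xs 491.0 ys 12.5
red mid low 0.03 xs 490.8 ys -5.2
red bright top 0.014 xs 480.8 ys 21.5
red bright top 0.03 xs 481.3 ys 3.2
red left 0.014 xs 484.0 ys -12.7
red left 0.03 xs 484.3 ys -28.6
```

```bash
cat > o.py <<'E'
from h import *
f=grab_frame("wrist");s=telemetry.get_state()
T=Ro.from_euler("xyz",s["ee_rot"]).as_matrix();Rct=np.array(f["R"])@T
cw=-np.array(f["R"]).T@f["t"];off=T.T@(cw-s["eef_pos"]);print("cam in tool",off,"optical axis in tool",Rct[2],Rct)
np.savez("cam.npz",Rct=Rct,off=off)
mark=np.array([.486,.075,.03])
# candidate: tool down, spin so that tool x = rot about z
for yaw in (180,90,0,-90,188,98,8,-82):
    Tn=Ro.from_euler("xyz",[180,0,yaw],degrees=True).as_matrix()
    for dy in(0,):
        cam=mark+[0,0,.27];tcp=cam-Tn@off
        g=dict(f);g["R"]=Rct@Tn.T;g["t"]=-g["R"]@cam
        print(yaw,"tcp",np.round(tcp,3),"mark px",np.round(proj(g,mark),0))
a=np.array([.081,-.568,.819])
Tn=Ro.from_euler("xyz",[180,0,180],degrees=True).as_matrix()
for yaw in(180,90,-90,188):
    Tn=Ro.from_euler("xyz",[180,0,yaw],degrees=True).as_matrix()
    print(yaw,"rotvec deg from now",np.round(np.degrees(Ro.from_matrix(Tn@T.T).as_rotvec()),1))
for n in("beaker_centre",):
    for c in("scene","side"):
        g=grab_frame(c);r=pinpoint(c,n)
        if r:print(c,onz(ray(g,r[0]["location"]),.034),r[0]["p"])
E
python3 o.py
```

```text
cam in tool [ 0.00068887 -0.0755827  -0.15766676] optical axis in tool [5.34477088e-04 2.79515524e-01 9.60141024e-01] [[ 9.99999853e-01 -2.40758928e-04 -4.86575555e-04]
 [ 9.51571025e-05  9.60141143e-01 -2.79515612e-01]
 [ 5.34477088e-04  2.79515524e-01  9.60141024e-01]]
180 tcp [0.487 0.151 0.142] mark px [278. 103.]
90 tcp [0.562 0.074 0.142] mark px [278. 103.]
0 tcp [ 0.485 -0.001  0.142] mark px [278. 103.]
-90 tcp [0.41  0.076 0.142] mark px [278. 103.]
188 tcp [0.476 0.15  0.142] mark px [278. 103.]
98 tcp [0.561 0.085 0.142] mark px [278. 103.]
8 tcp [0.496 0.    0.142] mark px [278. 103.]
-82 tcp [0.411 0.065 0.142] mark px [278. 103.]
180 rotvec deg from now [-18.5 -36.3 106. ]
90 rotvec deg from now [-33.4 -10.8  19.2]
-90 rotvec deg from now [ -15.1   46.7 -153.4]
188 rotvec deg from now [-16.4 -38.4 113.6]
scene [0.40340953 0.38984126 0.034     ] 0.79
side [0.40212061 0.38437699 0.034     ] 0.88
```

```bash
python3 -c "
from h import *
s=telemetry.get_state();T=Ro.from_euler('xyz',s['ee_rot'])
N=Ro.from_euler('xyz',[180,0,98.1],degrees=True)
r=np.degrees((N*T.inv()).as_rotvec());print(r,r*.33,r*.67,np.linalg.norm(r))"
```

```text
[-32.73906875 -13.23475938  27.08712003] [-10.80389269  -4.3674706    8.93874961] [-21.93517606  -8.86728878  18.14837042] 44.505253061498244
```

```bash
python3 -m inch '1 0.25 -1.7 2.5 0 0 0; 1 0.5 -3.4 4.9 0 0 0; 1 0.5 -3.4 9 0 0 0; 1 0 0 10.5 -6.5 -2.6 5.4; 1 -0.5 5 10.5 -13 -5.3 10.8; 1 -0.9 10 10.5 -19.6 -7.9 16.2; 1 -1.2 15 9 -26.2 -10.6 21.7; 1 -1.2 18.4 7 -32.7 -13.2 27.1; 1 -1.2 18.4 6 -32.7 -13.2 27.1; 1 -1.2 18.4 6 -32.7 -13.2 27.1; 1 -1.2 18.4 6 -32.7 -13.2 27.1; 1 -1.2 18.4 6 -32.7 -13.2 27.1'
cat > w.py <<'E'
from h import *
import sys
s=telemetry.get_state();print(s["t"],np.round(s["q"],2),np.round(s["eef_pos"],4),np.round(s["ee_rot"],3))
f=grab_frame("wrist");save(f,sys.argv[1]+".png")
ys=np.array([-.141,.99,0])
print("cam ys",-np.array(f["R"]).T@f["t"]@ys)
for n in("pointer_tip","mark_tip"):
    for q in pinpoint("wrist",n)[:2]:print(n,np.round(q["location"],1),round(q["p"],2),1000*onz(ray(f,q["location"]),.03)@ys)
u,v=proj(f,[.487,.07,.03]).astype(int);c=(max(u-90,0),max(v-70,0),u+90,v+65)
print(c);save(f,sys.argv[1]+"c.png",c,4)
E
python3 w.py 7
```

```text
t: 17.75
eef_pos: [0.5623, 0.083, 0.1533]
ee_rot: [3.141, -0.001, 1.709]
force: [-0.3, 0.6, -0.8]
width: 0.0877
17.75 [ 0.49  0.24 -0.33 -0.   -1.   -1.92] [0.5623 0.083  0.1533] [ 3.141e+00 -1.000e-03  1.709e+00]
cam ys 0.0037511622673112913
pointer_tip [262.2 100.5] 0.62 -7.705809040202883
mark_tip [280.3 100.6] 0.53 5.774021697060046
(np.int64(183), np.int64(31), np.int64(363), np.int64(166))
```

View pics/7c.png

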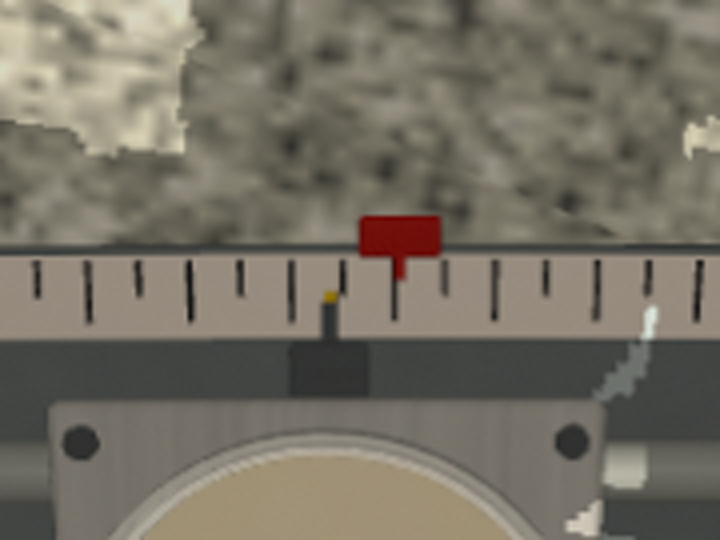

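The overhead view is clear: pointer tip at crop (330,297), red fin at (400,268), the dish unmoved on the carriage; the pointer stands about 13 mm right of the mark.

```bash
cat > x.py <<'E'
from h import *
f=grab_frame("wrist");ys=np.array([-.141,.99,0])
hsv=cv2.cvtColor(f["pixels"],cv2.COLOR_RGB2HSV)[31:166,183:363]
def col(lo,hi):
    m=cv2.inRange(hsv,lo,hi);N,L,st,c=cv2.connectedComponentsWithStats(m);i=1+np.argmax(st[1:,4]);return L==i,st[i],c[i]+[183,31]
m,st,c=col((18,120,60),(34,255,255));print("yel",st,c)
r,rs,rc=col((0,170,60),(8,255,255));print("red",rs,rc)
v,u=np.where(r);w=np.array([(u[v==k].max()-u[v==k].min()) for k in np.unique(v)]);k=np.unique(v)[w<6]
fin=np.array([u[np.isin(v,k)].mean()+183,v[np.isin(v,k)].mean()+31]);print("fin",fin)
d=1000*(onz(ray(f,c),.03)-onz(ray(f,fin),.03))@ys;d2=1000*(onz(ray(f,c),.03)-onz(ray(f,rc),.03))@ys;print("pointer-mark mm",d,"clip centre",d2)
s=telemetry.get_state();T=Ro.from_euler("xyz",s["ee_rot"]);p=s["eef_pos"]
for n,e in(("q6=.45",[2.534,-.08,-3.116]),("q6=-1.47",[-2.825,-.531,1.136])):
    print(n,np.round(np.degrees((Ro.from_euler("xyz",e)*T.inv()).as_rotvec()),1))
g=np.array([.5735,-.0995,.0927]);print("standoff",np.round(100*(g+np.array([.0049,-.034,.049])-p),2),"grasp",np.round(100*(g-p),2))
E
python3 x.py
```

```text
yel [81 73  3  3  9] [265. 105.]
red [ 89  55  21  15 195] [281.65641026  90.51794872]
fin [281.5         97.14285714]
pointer-mark mm -12.314401370693162 clip centre -12.430336109924541
q6=.45 [ 32.  -20.8  79.2]
q6=-1.47 [ 32.7  13.2 -27.1]
standoff [  1.65 -21.72  -1.13] grasp [  1.16 -18.32  -6.03]
```

```bash
python3 -m inch '1 0 0 3 3.5 -2.3 8.8; 1 0.3 -4 4 7.1 -4.6 17.6; 1 0.5 -8 4 10.7 -6.9 26.4; 1 0.8 -12 4 14.2 -9.2 35.2; 1 1 -16 4 17.8 -11.6 44; 1 1.3 -19 4 21.3 -13.9 52.8; 1 1.65 -21.7 3 24.9 -16.2 61.6; 1 1.65 -21.7 2 28.4 -18.5 70.4; 1 1.65 -21.7 0 32 -20.8 79.2; 1 1.65 -21.7 -1.1 32 -20.8 79.2; 1 1.65 -21.7 -1.1 32 -20.8 79.2; 1 1.65 -21.7 -1.1 32 -20.8 79.2'
python3 -c "
from h import *
s=telemetry.get_state();T=Ro.from_euler('xyz',s['ee_rot'])
print(s['q'],100*(np.array([.5735,-.0995,.0927])-s['eef_pos']),np.degrees((Ro.from_euler('xyz',[2.534,-.08,-3.116])*T.inv()).as_rotvec()))"
```

```text
t: 19.45
eef_pos: [0.5786, -0.1336, 0.1426]
ee_rot: [2.535, -0.08, -3.118]
force: [-0.7, 0.5, 0.0]
width: 0.0875
[-0.28502349  0.5090613   0.11289469 -0.55327214 -1.47217631  0.42383726] [-0.51047267  3.40812222 -4.98921821] [ 0.07207791 -0.01567708  0.10985755]
```

```bash
python3 -m inch '1 -0.25 1.7 -2.5 0 0 0; 1 -0.5 3.4 -5 0 0 0; 1 -0.5 3.4 -5 0 0 0; 0.3 -0.5 3.4 -5 0 0 0; 0.3 -0.5 3.4 -5 0 0 0; 0.3 -0.5 3.4 -5 0 0 0; 0.3 -0.5 3.4 -5 0 0 0; 0.3 -0.5 3.4 -5 0 0 0; 0.3 -0.5 3.4 -5 0 0 0; 0.3 -0.5 3.4 -5 0 0 0; 0.3 -0.5 3.4 -5 0 0 0' 20
python3 -m inch '0.3 0 0 0 -0.8 5.7 -8.2; 0.3 0 0 0 -1.6 11.4 -16.4; 0.3 0 0 0 -2.4 17 -24.6; 0.3 0 0 0 -3.2 22.7 -32.8; 0.3 0 0 0 -4 28.4 -41; 0.3 0 0 0 -4.9 34.1 -49.1; 0.3 0 0 0 -5.7 39.8 -57.3; 0.3 0 0 0 -6.5 45.4 -65.5; 0.3 0 0 0 -7.3 51.1 -73.7; 0.3 0 0 0 -8.1 56.8 -81.9; 0.3 0 0 0 -8.5 59.6 -86; 0.3 0 0 0 -8.5 59.6 -86'
python3 -m inch '1 0 0 0 0 0 0;1 0 0 0 0 0 0;1 0 0 0 0 0 0;1 0 0 0 0 0 0;1 0 0 0 0 0 0;1 0 0 0 0 0 0;1 0 0 0 0 0 0'
python3 -c "
from h import *
s=telemetry.get_state();T=Ro.from_euler('xyz',s['ee_rot']);p=s['eef_pos']
print(s['q'],100*(np.array([.5623,.083,.1533])-p),np.degrees((Ro.from_euler('xyz',[180,0,98.1],degrees=True)*T.inv()).as_rotvec()))"
```

```text
t: 20.82
eef_pos: [0.5735, -0.0996, 0.0925]
ee_rot: [2.535, -0.081, -3.118]
force: [-0.4, 0.4, 0.4]
width: 0.0359
t: 22.32
eef_pos: [0.5734, -0.0995, 0.0927]
ee_rot: [-2.874, -0.554, 1.232]
force: [-1.6, -0.4, 2.4]
width: 0.0355
t: 23.2
eef_pos: [0.5734, -0.0995, 0.0927]
ee_rot: [-2.874, -0.554, 1.233]
force: [-0.1, 0.2, -1.0]
width: 0.0876
[-0.24007528  0.53217747  0.0296369  -0.57396076 -1.36170971 -1.38515876] [-1.10655218 18.24586606  6.06053318] [-33.09887603 -11.85765677  22.36221606]
```

```bash
python3 -m inch '1 0.25 -1.7 2.5 0 0 0; 1 0.5 -3.4 4.9 0 0 0; 1 0.5 -3.4 9 0 0 0; 1 0 0 10.5 -6.6 -2.4 4.5; 1 -0.5 5 10.5 -13.2 -4.8 9; 1 -0.9 10 10.5 -19.9 -7.1 13.4; 1 -1.1 15 9 -26.5 -9.5 17.9; 1 -1.1 18.2 7 -33.1 -11.9 22.4; 1 -1.1 18.2 6 -33.1 -11.9 22.4; 1 -1.1 18.2 6 -33.1 -11.9 22.4; 1 -1.1 18.2 6 -33.1 -11.9 22.4; 1 -1.1 18.2 6 -33.1 -11.9 22.4'
python3 w.py 8; python3 x.py
```

```text
t: 24.7
eef_pos: [0.5631, 0.0811, 0.1533]
ee_rot: [3.14, -0.001, 1.71]
force: [0.3, -0.1, -1.0]
width: 0.0877
24.7 [ 0.49  0.24 -0.33 -0.   -1.   -1.92] [0.5631 0.0811 0.1533] [ 3.14e+00 -1.00e-03  1.71e+00]
cam ys 0.0017999290199813389
pointer_tip [282.8 101.5] 0.78 5.506689845497285
mark_tip [285.3 101. ] 0.79 7.368452038855872
(np.int64(186), np.int64(30), np.int64(366), np.int64(165))
yel [98 72  3  3  8] [282.125 104.125]
red [ 92  54  20  15 194] [284.5         89.51546392]
fin [284.5         96.14285714]
pointer-mark mm -1.7543828750516646 clip centre -1.740897955933723
q6=.45 [ 32.  -20.7  79.2]
q6=-1.47 [ 32.7  13.3 -27.1]
standoff [  1.57 -21.52  -1.13] grasp [  1.08 -18.12  -6.03]
```

View pics/8c.png

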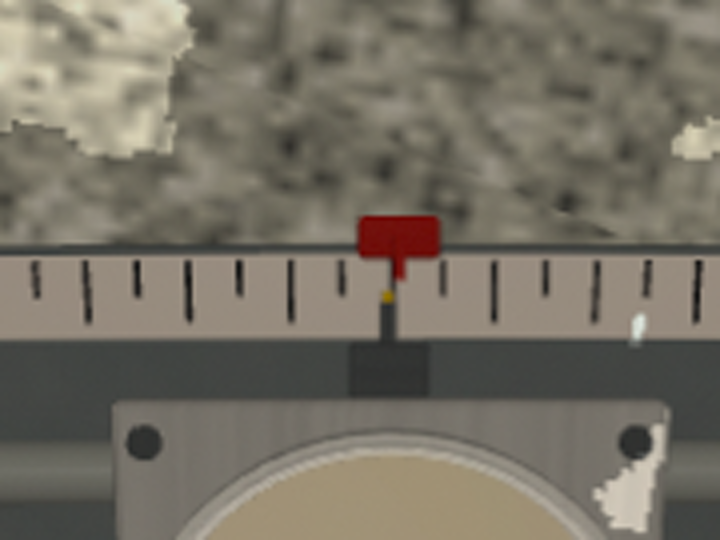

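Overhead crop: pointer tip at (388,297), fin at (400,268) — about 2 mm still to go. I measure it sub-pixel.

```bash
cat > y.py <<'E'
from h import *
import sys
im=cv2.imread("pics/%s.png"%sys.argv[1]).astype(float);B,G,R=im[:,:,0],im[:,:,1],im[:,:,2]
def c(sig,rows,c0,c1,axis=1):
    p=sig[rows[0]:rows[1],c0:c1].mean(0);p=np.clip(p-np.median(p)-3,0,None);return c0+(p*np.arange(len(p))).sum()/p.sum()
f=int(sys.argv[2]);yl=int(sys.argv[3]);r0=int(sys.argv[4])  # cols near fin, pointer; row of yellow
fin=c(R-G,(r0-7,r0-4),f-8,f+9);clip=c(R-G,(r0-18,r0-12),f-22,f+23);ye=c((R+G)/2-B,(r0-1,r0+2),yl-8,yl+9);br=c(-(R+G+B)/3,(r0+15,r0+22),yl-22,yl+23)
print("fin",fin,"clip",clip,"yellow",ye,"bracket",br)
k=.281/grab_frame("wrist")["fx"]*1000;print("mm/px",k,"d",(ye-fin)*k,(ye-clip)*k)
E
python3 y.py 7 282 265 105; python3 y.py 8 285 282 104
```

```text
fin 282.43910806174955 clip 282.4563223714683 yellow 265.085289514867 bracket 264.697886921759
mm/px 0.772275576399027 d -13.401930221017858 -13.415224411978198
fin 285.4026845637584 clip 285.21841172526103 yellow 282.4596554850408 bracket 282.85183199285075
mm/px 0.772275576399027 d -2.2728294781257214 -2.130520065560496
```

```bash
python3 -m inch '1 0 0 3 0 0 0; 1 0.3 -4 4 6.5 2.7 -5.4; 1 0.5 -8 4 13 5.3 -10.8; 1 0.8 -12 4 19.6 8 -16.2; 1 1 -16 4 26.2 10.6 -21.7; 1 1.3 -19 4 32.7 13.3 -27.1; 1 1.57 -21.5 2 32.7 13.3 -27.1; 1 1.57 -21.5 0 32.7 13.3 -27.1; 1 1.57 -21.5 -1.1 32.7 13.3 -27.1; 1 1.57 -21.5 -1.1 32.7 13.3 -27.1; 1 1.57 -21.5 -1.1 32.7 13.3 -27.1'
python3 -c "
from h import *
s=telemetry.get_state();T=Ro.from_euler('xyz',s['ee_rot'])
print(s['q'],100*(np.array([.5735,-.0995,.0927])-s['eef_pos']),np.degrees((Ro.from_euler('xyz',[-2.825,-.531,1.136])*T.inv()).as_rotvec()))"
```

```text
t: 26.38
eef_pos: [0.5787, -0.132, 0.1429]
ee_rot: [-2.827, -0.53, 1.139]
force: [-0.1, -0.5, -0.1]
width: 0.0876
[-0.28161362  0.50739584  0.11129877 -0.55213693 -1.47052828 -1.49383548] [-0.5167599   3.25260268 -5.01741081] [ 0.06316501  0.06356248 -0.14893213]
```

```bash
python3 -m inch '1 -0.25 1.65 -2.5 0 0 0; 1 -0.5 3.25 -5 0 0 0; 1 -0.5 3.25 -5 0 0 0; 0.3 -0.5 3.25 -5 0 0 0; 0.3 -0.5 3.25 -5 0 0 0; 0.3 -0.5 3.25 -5 0 0 0; 0.3 -0.5 3.25 -5 0 0 0; 0.3 -0.5 3.25 -5 0 0 0; 0.3 -0.5 3.25 -5 0 0 0; 0.3 -0.5 3.25 -5 0 0 0; 0.3 -0.5 3.25 -5 0 0 0' 20
python3 -m inch '0.3 0 0 0 -0.4 2.8 -4.1; 0.3 0 0 0 -0.8 5.7 -8.2; 0.3 0 0 0 -1.2 8.5 -12.3; 0.3 0 0 0 -1.2 8.5 -12.3; 0.3 0 0 0 -1.2 8.5 -12.3'
python3 -m inch '1 0 0 0 0 0 0;1 0 0 0 0 0 0;1 0 0 0 0 0 0;1 0 0 0 0 0 0;1 0 0 0 0 0 0;1 0 0 0 0 0 0;1 0 0 0 0 0 0'
python3 -c "
from h import *
s=telemetry.get_state();T=Ro.from_euler('xyz',s['ee_rot']);p=s['eef_pos']
print(s['q'],100*(np.array([.5625,.082,.1533])-p),np.degrees((Ro.from_euler('xyz',[180,0,98.1],degrees=True)*T.inv()).as_rotvec()))"
```

```text
t: 27.75
eef_pos: [0.5736, -0.0996, 0.0929]
ee_rot: [-2.827, -0.53, 1.139]
force: [-0.7, -0.7, -0.4]
width: 0.0359
t: 28.38
eef_pos: [0.5736, -0.0996, 0.0928]
ee_rot: [-2.699, -0.434, 0.867]
force: [0.5, -0.3, 0.5]
width: 0.0354
t: 29.25
eef_pos: [0.5736, -0.0996, 0.0928]
ee_rot: [-2.699, -0.434, 0.867]
force: [0.2, -0.1, 0.4]
width: 0.0873
[-0.24023492  0.53185529  0.02967639 -0.57397759 -1.36109498 -1.72845329] [-1.11149887 18.16350115  6.04806715] [-31.08613139 -17.56066723  41.41217473]
```

```bash
python3 -m inch '1 0.25 -1.7 2.5 0 0 0; 1 0.5 -3.4 4.9 0 0 0; 1 0.5 -3.4 9 -3 -1.8 4; 1 0 0 10.5 -9 -5 12; 1 -0.5 5 10.5 -14.5 -8.2 19.3; 1 -0.9 10 10.5 -20 -11.3 26.6; 1 -1.1 15 9 -25.5 -14.4 34; 1 -1.1 18.2 7 -31.1 -17.6 41.4; 1 -1.1 18.2 6 -31.1 -17.6 41.4; 1 -1.1 18.2 6 -31.1 -17.6 41.4; 1 -1.1 18.2 6 -31.1 -17.6 41.4; 1 -1.1 18.2 6 -31.1 -17.6 41.4'
python3 w.py 9; python3 x.py; python3 y.py 9 285 285 104
```

```text
t: 30.75
eef_pos: [0.5634, 0.081, 0.1534]
ee_rot: [3.14, -0.0, 1.709]
force: [0.3, -1.1, -0.3]
width: 0.0877
30.75 [ 0.49  0.24 -0.33  0.   -1.   -1.92] [0.5634 0.081  0.1534] [ 3.14  -0.     1.709]
cam ys 0.001722281616658045
pointer_tip [284.  101.8] 0.89 6.291974557659332
mark_tip [287.1  98.4] 0.47 8.59611437320391
(np.int64(186), np.int64(30), np.int64(366), np.int64(165))
yel [101  72   3   3   9] [285. 104.]
red [ 92  53  21  16 213] [284.63849765  89.01408451]
fin [284.5         96.14285714]
pointer-mark mm 0.38499154342883934 clip centre 0.2932940855939699
q6=.45 [ 32.  -20.7  79.3]
q6=-1.47 [ 32.7  13.3 -27.1]
standoff [  1.55 -21.51  -1.14] grasp [  1.06 -18.11  -6.04]
fin 285.3673469387755 clip 285.4222036106458 yellow 285.43718592964825 bracket 285.9544676480657
mm/px 0.772275576399027 d 0.053934946931393044 0.011570479043416019
```

View pics/9c.png

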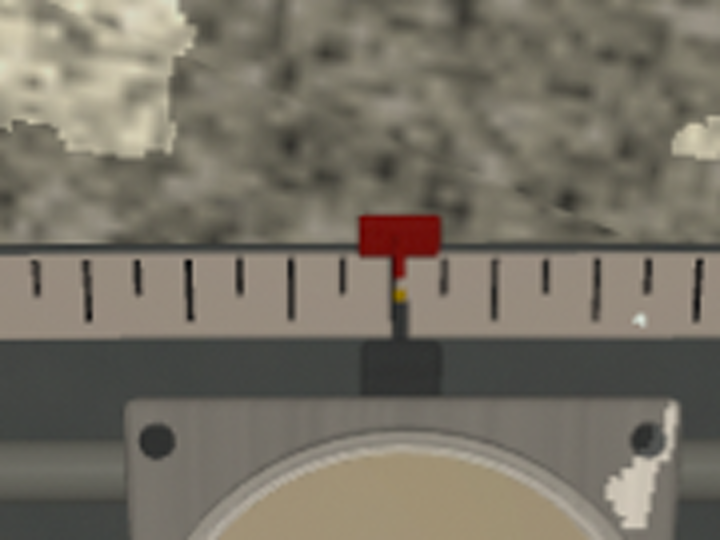

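The last crop shows the pointer tip (400,296) exactly under the fin (400,268). The gripper is clear and still.

```bash
python3 -c "
from station import arm;arm.job_done()"
```

```text
the job is handed in; nothing more can be done
```

The pointer is in line with the red mark, approached clockwise only, and the job is handed in at about 31 s of the 72 s allowed.

- **Winding back:** I turned the knob 200° anticlockwise. The overhead wrist view put the pointer about 13 mm right of the mark; the readings ran from 12.3 to 13.4 mm.
- **Coming back:** I turned clockwise 105°, which left about 2 mm, then another 15° after letting go, looking and grasping again.
- **Last check, knob released and gripper clear:** the sub-pixel measurement gives an offset of 0.05 mm or less. A coarser colour-blob measurement gave +0.3 to +0.4 mm, which is within its one-pixel error.
- **Disagreement:** the trained network's pinpoints put the pointer about 2 mm right of the mark. The zoomed picture clearly showed the two in line, so I did not use them.
- **Bystanders:** the tool's path stayed well away from the loose objects. The dish was still seated on the carriage in the last view. I did not measure the other objects again at the end.

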